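# Clamp the coffee bean bin shut with its draw latch

## Task

The sliding lid of the coffee bean bin is against its rubber seal but not clamped. Hook the wire loop of the draw latch into the keeper on the lid, feeling for the slot instead of jamming the loop on it, then swing the lever over and press it down gently until it snaps over centre and lies flat with the lid pulled tight. Let go, and leave the cup, the jar and the tamper where they are.

Things in the scene. Friction and masses are not known exactly. Their poses are not given: they have to be found in the camera images.
- bin: Grey plastic bean bin with a red band, fixed to the counter, 190 mm (its x) by 270 mm (its y), 100 mm high. Origin: centre of its underside. Its +y points along the latch, from the lever to the keeper; its x is parallel to the lever axis and the loop's bar. The -y half of its top is fixed, the +y half is the sliding lid.
- lid: Black sliding lid, flush with the bin top, carrying the keeper. Origin on its upper face, axes as the bin's; at rest (start) it lies 14 mm towards +y from above the bin's origin. Slides only along y; pulling it towards -y compresses the seal (7 N per mm). Latched it is pulled about 2 to 12 mm (nominal 7), depending on where the keeper is screwed on.
- keeper_nominal (a point): Nominal place of the bar's centre when seated in the keeper, 21.5 mm above the lid. The keeper (18 mm wide in x) is screwed on up to 5.5 mm either way along y from nominal; these readings do not show where: find it by feel or camera. It is a slot open upward, floor 18.3 mm above the lid, between a brass hook (-y side) and a steel guard rib (+y side).
- slot_nominal (a point): Nominal middle of the slot's mouth, 3.5 mm to +y of the nominal seat, 29.5 mm above the lid; shifts with the keeper. From the true seat: brass hook's top y -6 to -1 mm, 30 mm above the lid, its face leaning 18 degrees over the slot; rib y +8 to +12 mm, 26 mm above the lid. The bar enters from above with its centre at y +2 to +5 mm, then drawn to -y it catches under the lip.
- loop: Wire loop, 62 mm from hinge to bar, 42 mm wide. Origin: on its hinge, on the lever, 16 mm from the lever axis: at lever angle q 16 cos(q-0.14) mm to -y and 16 sin(q-0.14) mm up from it. So the bar can go anywhere 46 to 78 mm from the lever axis; the lever turns along. Light friction holds the lever where left and the loop when steep (at the start it stands nearly upright); when flat the loop drops.
- loop_bar (a point): Middle of the loop's 6 mm round bar, parallel to the bin's x, with a red round knob at each end, 14 mm in diameter, flat end faces 49 mm apart: the place to grip the loop, from above with the fingers closing along the bin's x; the knobs turn freely on the bar. At the start 80 to 110 mm above the bin top.
- lever_axis (a point): Point on the lever's hinge axis, mid width, fixed to the bin, 28 mm above its top.
- grip: Steel handle of the lever with a red plastic end, 22 to 26 mm wide, reaching 74 mm from the lever axis. Origin on the lever axis; its -y points along the handle to its end, its z is the normal of the face that is on top when closed (5 mm from the axis, 8 mm on the red end).
- grip_end (a point): Middle of the red end's pressing face (26 x 24 mm), 62 mm from the lever axis along the handle. When closed it is 36 mm above the bin top.
- lever (a joint): Lever angle in rad: 0 lying flat to the bin's -y (closed, on its stop), 1.57 upright, to 2.3 leaning towards the keeper. With the loop hooked it stiffens from about 1.6 to 1.0 down (up to about 8 N at the red end), passes centre at about 0.27, then snaps to 0 by itself.
- cup: Loose white cup, 72 mm across, 85 mm high; origin at the centre of its underside. Bystander.
- jar: Loose amber glass jar with red cap, 64 mm across, 100 mm high; origin at the centre of its underside. Bystander.
- tamper: Loose dark steel coffee tamper, 54 mm across, 68 mm high; origin at the centre of its underside. Bystander.

How it is judged:
By the outcome, as a careful person would: the job done as asked, in the order asked, and still so for the second after the job is handed in, with the robot touching nothing.
It also fails if it takes over 64 s, if anything falls off the work surface, if the arm or the gripper's body presses on something with over 40 N, if the wrist force passes 120 N, or if a joint passes its speed limit or range.

## Robot

A 7-joint arm with a two-finger parallel gripper is mounted at the origin on the work surface. World frame = base frame: x ahead of the robot, y to its left, z up, the work surface at z = 0. Lengths are in m, angles in rad, forces in N, time in s.
With the tool pointing down it reaches from about 0.4 to 0.85 m from the base axis. Payload 10.4 kg.
Tool frame: the origin (TCP) lies at the very end of the fingers, on their centre line; the grasp point (between the pads) lies manip.hold_point_z behind it (manip.hold_point_z is the distance from the TCP to the grasp point, in m); z points along the fingers, y is the direction in which the jaws open and shut (so a half turn about z gives the same grasp; the last joint's range is limited). The gripper opens to 85 mm and grips with 20 to 120 N. Pads are 22 mm wide; open, the fingers measure 114 mm over their backs; the gripper's body (76 mm by 85 mm) begins 54 mm behind the grasp point. The pads swing forward as they close: fully open they stand 13 mm farther back than shut.
Start: joints at [-1.271, 0.332, -0.065, 1.46, 0.022, 1.35, -0.088], TCP at [0.198, 0.593, 0.209] pointing down, gripper open.
Joint ranges: [-2.6, 2.6], [-0.5, 2.12], [-1.47, 1.34], [0.16, 2.42], [-1.27, 4.41], [0.06, 2.06], [-2.6, 2.6]. Speed limits (rad/s): [2.22, 2.22, 2.79, 2.79, 3.14, 3.14, 3.14].

## Interface

Orientations are given as a unit quaternion [x, y, z, w].
In Python, from workcell import manip gives the robot as it stands.
- The arm moves only by the tool jog_arm, never from a script. Its arguments are lists of equal length, an entry for each row: "translation": the shift along the world's x, y, z in mm, a list of three; "turn": the turn about the world's z in degrees. In form: {"translation": [[x, y, z], ...], "turn": [turn, ...]}. A call has 1 to 12 rows; each row is the pose to reach, as a shift and turn from the pose measured when the call began; what a row does not reach only later rows make up. A row lasts 1/12 s, in which the tool goes at most 41.7 mm and 7.16 degrees, less where a joint would pass 70% of its speed; a pose out of reach is approached as far as the arm can. A call with a gripper value outside its range is refused whole. "grip" is the finger opening in mm, from 0 to 85.4, set as the call begins (left out, the last holds). The fingers move at their own pace and stop on an object; "grip_force" is the grip in N (left out, the last holds). Time passes only in rows, so rows that repeat a pose let the fingers close. It gives the time, the measured TCP pose, the force and the opening at its end, in the units of the state.
- manip.get_obs(): the state, without advancing time (a new reading comes with each control period).
- manip.camera(name): name is "scene" or "top"; returns a dict with "frame" (400x640x3 uint8, red, green, blue), "mtx" (3x3 intrinsics, pixels), "k1" (the pictures are not rectified: a ray, as slopes to the right and down, at radius r is drawn at 1 + k1 r^2 times it, then the intrinsics apply), "pose" (4x4, takes a point from camera to world coordinates). Camera axes: x right, y down, z forward; pixel columns grow to the right and rows downward; lengths in m; the calibration is good to about 2 mm. A picture is of the moment at which its call begins. There is no depth.
- manip.hand_in(): hands the job in, once; it reports no verdict.
Trained networks look in a picture, given as the dict that the camera call returned (one of the last four; its "shot" number tells which), for a name from the list of things; names that differ only in an ending like _2 or _b are one class to them, and where a whole thing is asked for, a point or a joint stands for the part that bears it (a point fixed in the world has none). Each returns a list of dicts, best first, with "confidence" (0 to 1); they miss things now and then, are a little off and sometimes report something else, mostly with a low value. They report only what shows in the picture. A call takes as long as a camera call.
- manip.outline_of(picture, label): "mask" (400x640 bool, what is visible of it) and "extent" ([left, top, right, bottom] in pixels, round what is visible of it).
- manip.pinpoint(picture, label): "at" ([column, row] in pixels: a listed point, or the origin of a listed thing).
The state is a dict: "clock": time; "joint_pos": joint angles; "joint_velocities": joint speeds; "tau": joint torques, N m; "position": TCP position; "ee_rot": TCP orientation; "ft_force": force on the tool from outside, world axes, zero at the start; "torque": the same for the moment, N m; "grip_width": opening from 0.0 (shut) to 1.0 (fully open).
Only numpy, scipy, OpenCV 4.12 (cv2) and the standard library are available. Lean on these libraries where they do the work, as an engineer would, in place of code of your own. Each camera call takes 0.05 s, during which the arm holds its last target. There are 200 camera calls.

## Working session

There is one attempt and no reset: what is moved stays moved. The work goes in short steps, Python scripts to look and compute and a tool call to move; the robot and the scene stay as the last step left them, time stands still between calls to the robot, and variables do not carry over. Pictures are saved under pics/ and viewed, about 8 in all and at most 12, crops included, and the job is handed in when it is done.

Besides the shell and the picture viewer there is one more tool, called after ">>>" in YAML: its name, and indented under it one key for each argument. jog_arm: Moves the arm, as the interface text tells. Its arguments: {"type":"object","properties":{"translation":{"type":"array"},"turn":{"type":"array"},"grip":{"type":"number"},"grip_force":{"type":"number"}},"required":["translation","turn"]}

```bash
mkdir -p pics
cat > h.py <<'E'
import numpy as np, cv2
from workcell import manip
def ray(c,px):
    k=c["k1"];K=np.array(c["mtx"]);P=np.array(c["pose"])
    d=np.array([(px[0]-K[0,2])/K[0,0],(px[1]-K[1,2])/K[1,1]]);u=d.copy()
    for _ in range(20): u=d/(1+k*(u@u))
    v=P[:3,:3]@np.array([u[0],u[1],1]);return P[:3,3],v/np.linalg.norm(v)
def tri(rs):
    A=np.zeros((3,3));b=np.zeros(3)
    for o,v in rs:
        M=np.eye(3)-np.outer(v,v);A+=M;b+=M@o
    p=np.linalg.solve(A,b);e=[np.linalg.norm(np.cross(p-o,v)) for o,v in rs];return p,max(e)
def proj(c,p):
    P=np.array(c["pose"]);q=P[:3,:3].T@(np.array(p)-P[:3,3]);u=q[:2]/q[2];u=u*(1+c["k1"]*(u@u));K=np.array(c["mtx"])
    return np.array([K[0,0]*u[0]+K[0,2],K[1,1]*u[1]+K[1,2]])
def shots(tag=None):
    C={n:manip.camera(n) for n in("scene","top")}
    if tag:
        for n in C: cv2.imwrite(f"pics/{tag}_{n}.png",C[n]["frame"][:,:,::-1])
    return C
def pts(C,names):
    R={}
    for l in names:
        rs=[];s=[]
        for n,c in C.items():
            r=manip.pinpoint(c,l)
            if r: rs.append(ray(c,r[0]["at"]));s.append((n,np.round(r[0]["at"],1).tolist(),round(r[0]["confidence"],2)))
        R[l]=tri(rs)[0] if len(rs)==2 else None
        print(l,None if R[l] is None else (np.round(R[l]*1000,1),round(tri(rs)[1]*1000,1)),s)
    return R
E
python3 - <<'E'
from h import *
print(manip.hold_point_z,manip.get_obs())
C=shots("a")
for n in C: print(n,np.round(C[n]["pose"],3).tolist())
pts(C,["bin","lid","keeper_nominal","slot_nominal","loop","loop_bar","lever_axis","grip","grip_end","cup","jar","tamper"])
cv2.imwrite("pics/a.png",np.vstack([cv2.resize(C[n]["frame"][:,:,::-1],(480,300)) for n in C]))
E
```

```text
0.0187 {'clock': 0.0, 'joint_pos': array([-1.27058438,  0.33281048, -0.06469349,  1.46093476,  0.02159753,
        1.34990596, -0.08850675]), 'joint_velocities': array([-0.00077982, -0.00129351, -0.00033412,  0.00010227, -0.00191142,
        0.00054513, -0.00013846]), 'tau': array([-1.26377981e-03, -6.25431776e+01,  4.82964457e-02, -3.91617036e+01,
        1.62019447e-02,  9.59162659e-03,  3.59040473e-05]), 'position': array([0.19815303, 0.59233123, 0.2084574 ]), 'ee_rot': array([ 1.60702371e-01,  9.87002676e-01, -6.77184771e-04, -7.75316653e-05]), 'ft_force': array([-0.64985432, -0.39901256,  0.16254976]), 'torque': array([ 0.02675896, -0.02296778,  0.01477041]), 'grip_width': 1.0017803668414507}
scene [[-0.636, 0.421, -0.646, 1.209], [0.771, 0.35, -0.531, 0.525], [0.003, -0.837, -0.548, 0.655], [0.0, 0.0, 0.0, 1.0]]
top [[0.024, -0.986, 0.164, 0.342], [-1.0, -0.025, -0.004, 0.008], [0.008, -0.164, -0.986, 1.306], [0.0, 0.0, 0.0, 1.0]]
bin (array([597.6, -99.6,   8.7]), np.float64(6.9)) [('scene', [287.0, 220.9], 0.95), ('top', [349.7, 196.5], 0.9)]
lid (array([595.5, -94.1,  96.6])
[... 611 characters left out ...]
132.5,  138.4]), np.float64(3.9)) [('scene', [280.4, 177.7], 0.71), ('top', [368.1, 191.0], 0.84)]
grip (array([ 584.8, -139.6,  130.4]), np.float64(4.4)) [('scene', [278.8, 179.2], 0.55), ('top', [370.4, 192.2], 0.7)]
grip_end (array([ 567.8, -169.8,  175.3]), np.float64(0.0)) [('scene', [276.1, 160.2], 0.42), ('top', [386.6, 194.6], 0.55)]
cup (array([ 397.6, -348.6,   11. ]), np.float64(3.2)) [('scene', [277.0, 169.5], 0.67), ('top', [441.4, 270.5], 0.82)]
jar (array([718.7, 357.5,   1.1]), np.float64(1.3)) [('scene', [407.3, 334.3], 0.62), ('top', [189.8, 149.7], 0.75)]
tamper (array([366.7, 315.4,  -3.4]), np.float64(0.3)) [('scene', [455.5, 243.6], 0.91), ('top', [197.5, 275.4], 0.85)]
```

View pics/a.png

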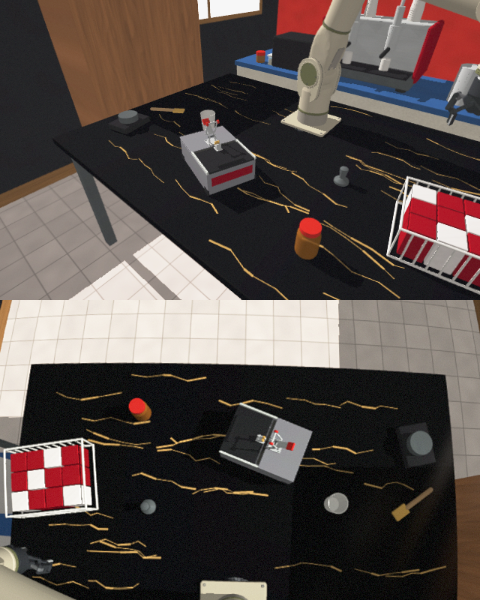

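```bash
cat >> h.py <<'E'
def boxpts(x,y,a):
    c,s=np.cos(a),np.sin(a)
    return np.array([[x+c*u-s*v,y+s*u+c*v,z] for u in(-.095,.095) for v in(-.135,.135) for z in(0,.1)])
def hullmask(c,P,S=4):
    m=np.zeros((400*S,640*S),np.uint8);q=np.array([proj(c,p) for p in P])
    cv2.fillConvexPoly(m,cv2.convexHull(np.round((q+.5)*S).astype(np.int32)),1);return m>0
E
python3 - <<'E'
from h import *
from scipy.optimize import minimize
C=shots();M={}
for n,c in C.items():
    m=np.zeros((400,640),bool)
    for l in("bin","lid"):
        r=manip.outline_of(c,l)
        if r: m|=r[0]["mask"]; print(n,l,r[0]["extent"],round(r[0]["confidence"],2),r[0]["mask"].sum())
    h=[l for l in ("loop","grip","loop_bar","lever_axis","keeper_nominal")]
    ig=np.zeros_like(m)
    for l in h:
        r=manip.outline_of(c,l)
        if r: ig|=r[0]["mask"]
    M[n]=[cv2.resize(v.astype(np.uint8),None,fx=4,fy=4,interpolation=0)>0 for v in (m,cv2.dilate(ig.astype(np.uint8),np.ones((3,3)))>0)]
def cost(v,ns=("scene","top")):
    P=boxpts(v[0]/1e3,v[1]/1e3,v[2]/100);t=0
    for n in ns:
        m,ig=M[n];t+=((hullmask(C[n],P)^m)&~ig).sum()/m.sum()
    return t
for ns in(("scene","top"),("top",)):
    r=minimize(cost,[598,-100,-38],args=(ns,),method="Nelder-Mead",options=dict(initial_simplex=[[598,-100,-38],[606,-100,-38],[598,-92,-38],[598,-100,-30]]))
    print(r.x,r.fun)
    if len(ns)==2:v=r.x
out=[]
for n,(x,y) in dict(scene=(225,130),top=(285,125)).items():
    im=cv2.resize(C[n]["frame"][y:y+110,x:x+145,::-1],None,fx=5,fy=5,interpolation=cv2.INTER_CUBIC)
    for p in boxpts(v[0]/1e3,v[1]/1e3,v[2]/100):
        q=(proj(C[n],p)-[x,y]+.5)*5;cv2.circle(im,tuple(int(i) for i in q),4,(0,255,0),1)
    out.append(cv2.resize(im,(580,440))[:440] if 0 else cv2.resize(im,None,fx=.54,fy=.54))
cv2.imwrite("pics/b.png",np.vstack(out))
E
```

```text
scene bin [236.8, 158.6, 340.8, 263.4] 0.62 6499
scene lid [260.5, 187.8, 337.6, 227.5] 0.6 1935
top bin [294.9, 136.3, 416.5, 248.5] 0.87 8114
top lid [295.4, 142.2, 362.2, 216.7] 0.65 3255
[ 598.48543233 -101.95925072  -37.26095659] 0.0017423942591768054
[598.37572454 -99.46391716 -36.40637253] 2.307124400147656e-05
```

View pics/b.png

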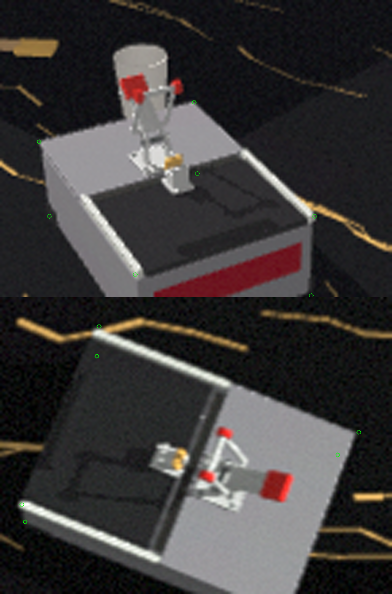

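```bash
cat > fit.py <<'E'
from h import *
from scipy.optimize import minimize
C=shots();M={}
for n,c in C.items():
    m=manip.outline_of(c,"bin")[0]["mask"]|manip.outline_of(c,"lid")[0]["mask"]
    ig=np.zeros_like(m)
    for l in ("loop","grip"):
        r=manip.outline_of(c,l)
        if r: ig|=r[0]["mask"];print(n,l,r[0]["extent"],r[0]["confidence"])
    M[n]=[cv2.resize(v.astype(np.uint8),None,fx=4,fy=4,interpolation=0)>0 for v in (m,cv2.dilate(ig.astype(np.uint8),np.ones((5,5)))>0)]
def cost(v,ns=("scene","top")):
    P=boxpts(v[0]/1e3,v[1]/1e3,v[2]/100);t=0
    for n in ns:
        m,ig=M[n];t+=((hullmask(C[n],P)^m)&~ig).sum()/m.sum()
    return t
for ns in(("scene",),("top",),("scene","top")):
    r=minimize(cost,[598,-100,-38],args=(ns,),method="Nelder-Mead",options=dict(initial_simplex=[[598,-100,-38],[606,-100,-38],[598,-92,-38],[598,-100,-30]]))
    print(ns,r.x,r.fun)
v=r.x;a=v[2]/100
print("yaw deg",np.degrees(a))
R=pts(C,["keeper_nominal","slot_nominal","loop","loop_bar","lever_axis","grip","grip_end"])
for k,p in R.items():
    if p is None: continue
    d=p*1000-[v[0],v[1],100];print(k,"bin frame",np.round([np.cos(a)*d[0]+np.sin(a)*d[1],-np.sin(a)*d[0]+np.cos(a)*d[1],d[2]],1))
E
python3 fit.py
```

```text
scene loop [271.9, 160.4, 290.6, 178.5] 0.4
scene grip [272.9, 154.6, 283.6, 179.2] 0.64
top grip [371.5, 189.5, 394.9, 200.7] 0.61
('scene',) [ 594.88066338 -104.31612207  -35.61609263] 0.021406371406371406
('top',) [598.124073   -97.68640511 -36.57576553] 0.025685358255451714
('scene', 'top') [ 596.90065586 -100.0944573   -36.85217335] 0.07561139794784655
yaw deg -21.114739990634842
keeper_nominal (array([603.3, -75.9, 126.7]), np.float64(4.2)) [('scene', [290.7, 190.5], 0.57), ('top', [345.0, 184.5], 0.57)]
slot_nominal (array([609. , -78.6, 121.3]), np.float64(4.3)) [('scene', [288.6, 192.7], 0.67), ('top', [345.9, 182.8], 0.55)]
loop (array([ 577.8, -144.4,  135.2]), np.float64(3.9)) [('scene', [279.4, 176.3], 0.58), ('top', [372.7, 194.5], 0.65)]
loop_bar (array([ 590.8, -116.9,  190.2]), np.float64(2.2)) [('scene', [282.6, 163.8], 0.55), ('top', [364.7, 183.9], 0.57)]
lever_axis None [('top', [366.5, 193.5], 0.7)]
grip (array([ 576.2, -124.7,  103.9]), np.float64(13.0)) [('scene', [291.1, 188.9], 0.64), ('top', [368.7, 193.2], 0.74)]
grip_end (array([ 574.6, -171.4,  175.3]), np.float64(2.3)) [('scene', [273.2, 160.7], 0.71), ('top', [386.5, 192.5], 0.57)]
keeper_nominal bin frame [-2.8 24.8 26.7]
slot_nominal bin frame [ 3.5 24.4 21.3]
loop bin frame [ -1.8 -48.3  35.2]
loop_bar bin frame [  0.4 -17.9  90.2]
grip bin frame [-10.4 -30.4   3.9]
grip_end bin frame [  4.9 -74.6  75.3]
```

>>> jog_arm:
  translation:
    - [200,-300,55]
    - [393,-711,55]
    - [393,-711,55]
    - [393,-711,55]
    - [393,-711,55]
    - [393,-711,55]
    - [393,-711,55]
    - [393,-711,55]
    - [393,-711,55]
    - [393,-711,55]
    - [393,-711,55]
    - [393,-711,55]
  turn: [-92.5,-92.5,-92.5,-92.5,-92.5,-92.5,-92.5,-92.5,-92.5,-92.5,-92.5,-92.5]
  grip: 85

```text
clock: 4.3
position: [0.4412, 0.1552, 0.2449]
ee_rot: [0.792, 0.61, 0.001, -0.0]
ft_force: [0.5, 0.6, -0.1]
grip_width: 0.996
```

>>> jog_arm:
  translation:
    - [150,-274,15]
    - [150,-274,15]
    - [150,-274,15]
    - [150,-274,15]
    - [150,-274,15]
    - [150,-274,15]
    - [150,-274,15]
    - [150,-274,15]
    - [150,-274,15]
    - [150,-274,15]
  turn: [-6.2,-6.2,-6.2,-6.2,-6.2,-6.2,-6.2,-6.2,-6.2,-6.2]

```text
clock: 5.13
position: [0.5912, -0.1203, 0.2596]
ee_rot: [0.825, 0.565, 0.0, 0.0]
ft_force: [-1.0, 0.5, -0.3]
grip_width: 1.002
```

Run:
```python
from h import *
C=shots()
o=manip.get_obs();print(o["position"],o["ee_rot"],o["clock"],o["ft_force"])
pts(C,["loop_bar"])
q={n:proj(c,o["position"]) for n,c in C.items()};print(q)
out=[]
for n,(x,y) in dict(scene=(225,110),top=(300,125)).items():
    im=cv2.resize(C[n]["frame"][y:y+110,x:x+130,::-1],None,fx=3,fy=3,interpolation=cv2.INTER_CUBIC)
    cv2.circle(im,tuple(int(i) for i in (q[n]-[x,y]+.5)*3),3,(0,255,0),1);out.append(im)
cv2.imwrite("pics/c.png",np.hstack(out))
```

```text
[ 0.59104972 -0.11776394  0.25972343] [ 8.23802999e-01  5.66875751e-01  5.60829872e-04 -4.33191882e-04] 5.2333 [-1.03656629  0.81077564 -0.0995317 ]
loop_bar None [('scene', [284.4, 164.7], 0.57)]
{'scene': array([281.69053819, 140.24728917]), 'top': array([369.32536103, 176.53166022])}
```

View pics/c.png

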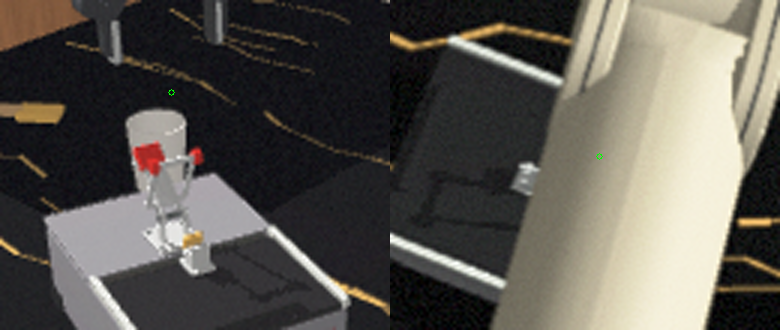

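Run:
```python
import cv2,numpy as np
im=cv2.imread("pics/c.png")[0:220,40:300].astype(float)/255
cv2.imwrite("pics/d.png",cv2.resize((np.clip(im**.45,0,1)*255).astype(np.uint8),None,fx=2,fy=2))
```

```text
(no output)
```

View pics/d.png

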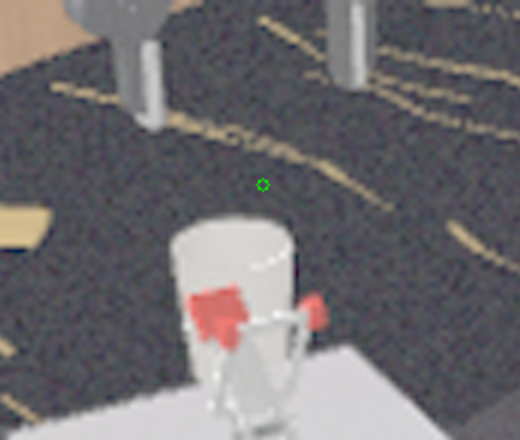

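Run:
```python
from h import *
c=manip.camera("scene");print(c["mtx"],c["k1"])
f=lambda x,y:(x/6+40/3+225-.3,y/6+110-.3)
for nm,p,z in [("L",f(150,128),.273),("R",f(345,88),.273),("mid",f(248,108),.273),("kL",f(228,330),.189),("kR",f(315,312),.189),("kM",f(272,321),.189)]:
    o,v=ray(c,p);print(nm,np.round(p,1),np.round((o+v*(z-o[2])/v[2])*1000))
print(proj(c,[.591,-.118,.26]),proj(c,[.591,-.118,.31]))
print(manip.get_obs()["position"])
```

```text
[[366.22821317   0.         321.44313552]
 [  0.         366.22821317 199.40700459]
 [  0.           0.           1.        ]] -0.01124402273622643
L [263. 131.] [ 601. -176.  273.]
R [295.5 124.4] [ 511. -142.  273.]
mid [279.4 127.7] [ 557. -159.  273.]
kL [276.  164.7] [ 605. -131.  189.]
kR [290.5 161.7] [ 567. -113.  189.]
kM [283.4 163.2] [ 586. -122.  189.]
[281.63361083 140.11960751] [280.52609718 121.91545761]
[ 0.59110279 -0.11728473  0.26009098]
```

>>> jog_arm:
  translation:
    - [-1,-2,-30]
    - [-1,-2,-55]
    - [-1,-2,-55]
    - [-1,-2,-55]
  turn: [0,0,0,0]
  grip: 68

```text
clock: 5.72
position: [0.5895, -0.1182, 0.2049]
ee_rot: [0.823, 0.568, 0.0, -0.001]
ft_force: [0.2, 0.5, 0.8]
grip_width: 0.798
```

```bash
cat > look.py <<'E'
import sys
from h import *
tag=sys.argv[1];x,y,w,h,f=[int(v) for v in sys.argv[2:7]]
c=manip.camera("scene");o=manip.get_obs()
print(o["position"]*1000,o["ee_rot"][:2],o["clock"],np.round(o["ft_force"],1),o["grip_width"])
for l in sys.argv[7:]: print(l,[(np.round(r["at"],1).tolist(),round(r["confidence"],2)) for r in manip.pinpoint(c,l)[:2]])
im=cv2.resize(c["frame"][y:y+h,x:x+w,::-1],None,fx=f,fy=f,interpolation=cv2.INTER_CUBIC)
im=(255*(im/255.)**.5).astype(np.uint8)
q=(proj(c,o["position"])-[x,y]+.5)*f
cv2.circle(im,tuple(int(i) for i in q),3,(0,255,0),1);cv2.imwrite(f"pics/{tag}.png",im)
np.savez("cal.npz",**{k:c[k] for k in("mtx","k1","pose","frame")})
E
python3 look.py e 240 100 80 110 5 loop_bar
```

```text
[ 590.3402003  -118.71502619  206.22577002] [0.82323164 0.56770418] 5.7667 [ 0.2 -0.5  0.4] 0.7939015974049192
loop_bar [([282.6, 163.7], 0.69)]
```

View pics/e.png

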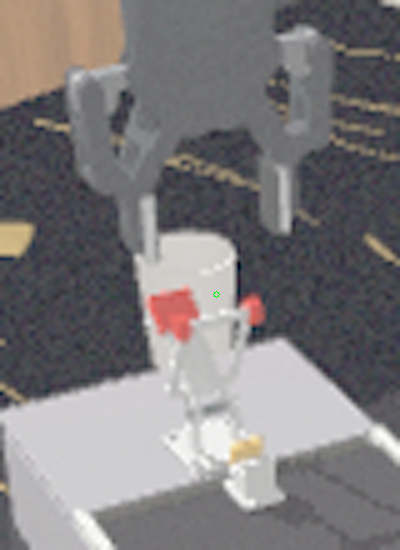

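>>> jog_arm:
  translation:
    - [0,0,-20]
    - [0,0,-40]
    - [0,0,-40]
    - [0,0,-40]
  turn: [0,0,0,0]
  grip: 62

```text
clock: 6.15
position: [0.591, -0.1189, 0.1678]
ee_rot: [0.823, 0.568, 0.002, 0.0]
ft_force: [1.3, -0.3, 1.0]
grip_width: 0.725
```

```bash
python3 look.py f 240 120 80 90 6 loop_bar
```

```text
[ 591.51934328 -119.15851372  168.60617477] [0.82326577 0.56765068] 6.2 [-0.3 -0.2  0.4] 0.7257768488845802
loop_bar [([284.4, 180.0], 0.68), ([284.3, 164.2], 0.58)]
```

View pics/f.png

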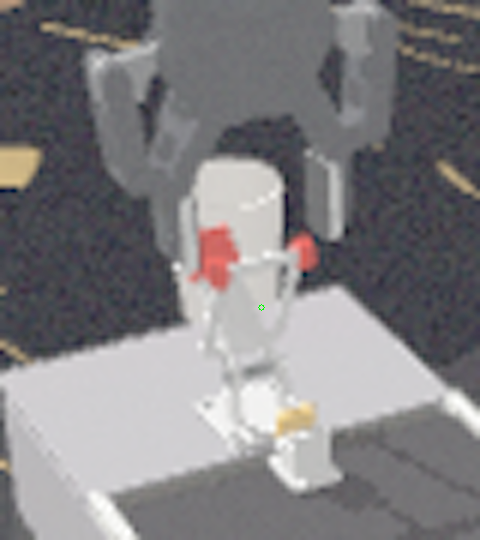

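>>> jog_arm:
  translation:
    - [0,0,-10]
    - [0,0,-16]
    - [0,0,-16]
  turn: [0,0,0]

```text
clock: 6.5
position: [0.5912, -0.1191, 0.1517]
ee_rot: [0.823, 0.568, 0.002, 0.0]
ft_force: [0.1, 0.8, 0.3]
grip_width: 0.729
```

>>> jog_arm:
  translation:
    - [0,0,0]
    - [0,0,0]
    - [0,0,0]
    - [0,0,0]
    - [0,0,0]
    - [0,0,0]
  turn: [0,0,0,0,0,0]
  grip: 46
  grip_force: 20

```text
clock: 7.0
position: [0.5912, -0.1192, 0.1517]
ee_rot: [0.823, 0.568, 0.002, 0.001]
ft_force: [1.4, -0.9, -2.4]
grip_width: 0.569
```

```bash
python3 look.py g 240 120 80 90 6 loop_bar
```

```text
[ 591.17208519 -119.13255178  151.7513275 ] [0.82328159 0.56762903] 7.05 [ 0.1 -1.6 -2. ] 0.5651774334036167
loop_bar [([288.6, 223.3], 0.54), ([281.3, 161.6], 0.51)]
```

View pics/g.png

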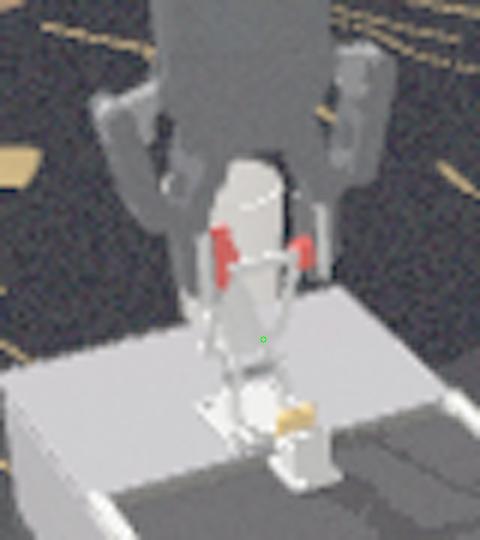

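>>> jog_arm:
  translation:
    - [0,0,0]
    - [0,0,0]
    - [0,0,0]
    - [0,0,0]
  turn: [0,0,0,0]
  grip: 40
  grip_force: 40

```text
clock: 7.43
position: [0.5912, -0.1191, 0.1518]
ee_rot: [0.823, 0.568, 0.002, 0.0]
ft_force: [0.1, -0.4, -1.6]
grip_width: 0.562
```

Run:
```python
from h import *
bx,by,a=597,-100,np.radians(-21)
def bf(p): d=p*1000-[bx,by,100];return np.round([np.cos(a)*d[0]+np.sin(a)*d[1],-np.sin(a)*d[0]+np.cos(a)*d[1],d[2]],1)
c=manip.camera("top");fr=cv2.imread("pics/a_top.png")
def at(px,z): o,v=ray(c,px);return bf(o+v*(z-o[2])/v[2])
hsv=cv2.cvtColor(fr,cv2.COLOR_BGR2HSV);H,S,V=cv2.split(hsv)
box=np.zeros(H.shape,bool);box[165:215,325:400]=1
ye=box&(H>10)&(H<35)&(S>80)&(V>100);re=box&((H<8)|(H>172))&(S>120)&(V>80)
for nm,m,z in(("y",ye,.13),("r",re,.189)):
    n,l,st,ce=cv2.connectedComponentsWithStats(m.astype(np.uint8))
    for i in range(1,n):
        w=(S*(l==i)).astype(float);yy,xx=np.mgrid[:400,:640];cc=[(w*xx).sum()/w.sum(),(w*yy).sum()/w.sum()]
        print(nm,st[i],np.round(cc,2),at(cc,z))
im=cv2.resize(fr[165:215,325:400],None,fx=10,fy=10,interpolation=cv2.INTER_NEAREST)
# bin-y grid lines at z=.13
for k in range(0,45,5):
    P=[]
    for u in(-12,12):
        w=np.array([bx+np.cos(a)*u-np.sin(a)*k,by+np.sin(a)*u+np.cos(a)*k,130])/1e3
        P.append(tuple(int(t) for t in (proj(c,w)-[325,165]+.5)*10))
    for p in P: cv2.circle(im,p,2,(0,255,0) if k%10==0 else (255,255,0),-1)
cv2.imwrite("pics/h.png",im)
```

```text
y [349 181   5   8  29] [350.86 184.39] [-1.3 13.3 30. ]
r [366 173   5   4  14] [368.05 174.75] [ 22.5 -16.2  89. ]
r [359 189   5   5  16] [361.1  190.91] [-20.5 -15.2  89. ]
r [382 190  11  11  95] [387.01 194.65] [ -5.3 -75.6  89. ]
```

View pics/h.png

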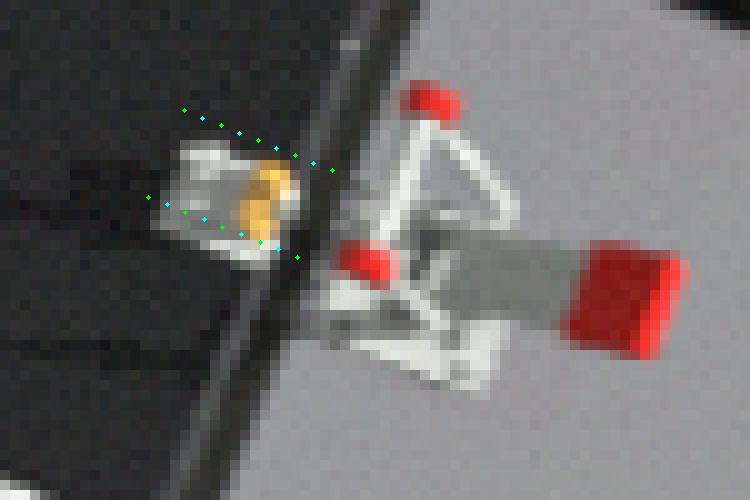

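>>> jog_arm:
  translation:
    - [0,0,0]
    - [0,0,0]
    - [0,0,5]
    - [0,0,5]
  turn: [0,0,0,0]
  grip: 55

```text
clock: 7.82
position: [0.5917, -0.1191, 0.1579]
ee_rot: [0.823, 0.568, 0.003, 0.001]
ft_force: [0.6, -0.3, 1.0]
grip_width: 0.647
```

>>> jog_arm:
  translation:
    - [0,0,0]
    - [0,0,0]
    - [0,0,0]
    - [0,0,0]
    - [0,0,0]
  turn: [0,0,0,0,0]
  grip: 40
  grip_force: 40

```text
clock: 8.23
position: [0.5917, -0.119, 0.1578]
ee_rot: [0.823, 0.568, 0.003, 0.001]
ft_force: [-1.8, 0.5, 0.4]
grip_width: 0.559
```

```bash
python3 look.py i 240 120 80 90 6 loop_bar
```

```text
[ 591.64311457 -119.01894651  157.80803195] [0.82323494 0.56769421] 8.2833 [-1.3 -0.5  0.9] 0.5555539129721504
loop_bar [([284.3, 164.4], 0.68)]
```

View pics/i.png

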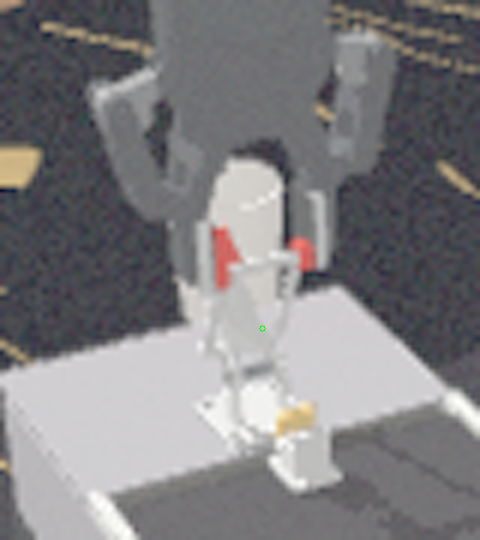

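>>> jog_arm:
  translation:
    - [2,6,-2]
    - [4.3,11.2,-5]
    - [6,15.5,-8]
    - [7.5,19.6,-11.6]
    - [9,23.5,-15.5]
    - [10.4,27.1,-19.5]
    - [11.6,30.2,-24]
    - [12.6,33,-28]
    - [13,34,-34]
    - [13.1,34.1,-41]
    - [13.1,34.1,-41]
    - [13.1,34.1,-41]
  turn: [0,0,0,0,0,0,0,0,0,0,0,0]

```text
clock: 9.33
position: [0.6047, -0.0849, 0.1165]
ee_rot: [0.823, 0.568, 0.002, 0.001]
ft_force: [-0.4, 1.5, 0.1]
grip_width: 0.56
```

```bash
python3 look.py j 255 140 70 80 8 loop_bar
```

```text
[604.65524416 -84.9962393  116.81249047] [0.8232769  0.56763378] 9.3833 [-1.8  1.3  0.3] 0.5623850669559941
loop_bar [([278.7, 166.6], 0.56), ([289.5, 178.1], 0.42)]
```

View pics/j.png

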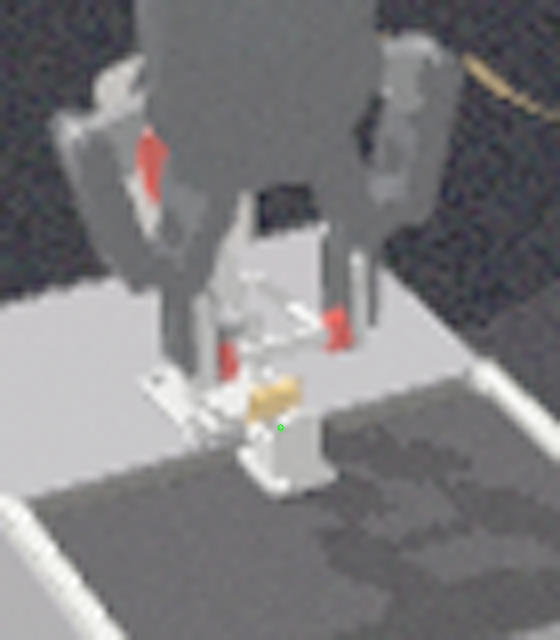

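Run:
```python
from h import *
z=np.load("cal.npz");c=dict(mtx=z["mtx"],k1=float(z["k1"]),pose=z["pose"])
bx,by,a=597,-100,np.radians(-21)
def bf(p): d=p*1000-[bx,by,100];return np.round([np.cos(a)*d[0]+np.sin(a)*d[1],-np.sin(a)*d[0]+np.cos(a)*d[1],d[2]],1)
for nm,p,zz in[("bar",(284,344),[.142,.148,.154]),("barL",(230,360),[.148]),("barR",(338,328),[.148]),("brass",(274,398),[.126,.130])]:
    for h in zz:
        o,v=ray(c,(p[0]/8+254.5,p[1]/8+139.5));print(nm,bf(o+v*(h-o[2])/v[2]))
for n in("tcp",): print(bf(np.array([.60465,-.085,.1168])))
```

```text
bar [-6.   5.4 42. ]
bar [-1.9 14.7 48. ]
bar [ 2.2 24.  54. ]
barL [18.5 15.4 48. ]
barR [-22.7  14.   48. ]
brass [ 1.6 11.8 26. ]
brass [ 4.2 17.8 30. ]
[ 1.8 16.7 16.8]
```

>>> jog_arm:
  translation:
    - [0,0,-4]
    - [0,0,-8]
    - [0,0,-12]
    - [0,0,-12]
  turn: [0,0,0,0]

```text
clock: 9.77
position: [0.6045, -0.085, 0.104]
ee_rot: [0.823, 0.568, 0.002, 0.001]
ft_force: [0.9, 0.8, 0.3]
grip_width: 0.554
```

>>> jog_arm:
  translation:
    - [0,0,-1]
    - [0,0,-2]
    - [0,0,-3]
    - [0,0,-4]
    - [0,0,-4]
  turn: [0,0,0,0,0]

```text
clock: 10.18
position: [0.6044, -0.0854, 0.0999]
ee_rot: [0.823, 0.568, 0.002, 0.001]
ft_force: [0.1, 0.5, -1.5]
grip_width: 0.559
```

>>> jog_arm:
  translation:
    - [0,0,-1]
    - [0,0,-2]
    - [0,0,-3]
    - [0,0,-3]
  turn: [0,0,0,0]

```text
clock: 10.52
position: [0.6044, -0.0856, 0.0968]
ee_rot: [0.823, 0.567, 0.002, 0.001]
ft_force: [-1.6, -0.1, 0.6]
grip_width: 0.562
```

>>> jog_arm:
  translation:
    - [0,0,-1]
    - [0,0,-2]
    - [0,0,-3]
    - [0,0,-3]
  turn: [0,0,0,0]

```text
clock: 10.85
position: [0.6043, -0.0858, 0.0935]
ee_rot: [0.823, 0.567, 0.002, 0.001]
ft_force: [-1.1, 0.6, -0.7]
grip_width: 0.559
```

>>> jog_arm:
  translation:
    - [0,0.5,-1]
    - [0,0.5,-2]
    - [0,0.5,-2]
    - [0,0.5,-2]
  turn: [0,0,0,0]

```text
clock: 11.18
position: [0.6042, -0.0858, 0.0915]
ee_rot: [0.824, 0.567, 0.002, 0.001]
ft_force: [-0.6, -2.8, 0.4]
grip_width: 0.561
```

>>> jog_arm:
  translation:
    - [0,0,-1]
    - [0,0,-2]
    - [0,0,-2]
    - [0,0,-2]
  turn: [0,0,0,0]

```text
clock: 11.52
position: [0.6042, -0.0859, 0.0895]
ee_rot: [0.824, 0.567, 0.002, 0.001]
ft_force: [-1.0, -2.1, 0.3]
grip_width: 0.561
```

>>> jog_arm:
  translation:
    - [-0.4,-1,-0.5]
    - [-0.4,-1,-1.5]
    - [-0.4,-1,-2]
    - [-0.4,-1,-2]
  turn: [0,0,0,0]

```text
clock: 11.85
position: [0.6041, -0.0863, 0.0882]
ee_rot: [0.823, 0.567, 0.002, 0.001]
ft_force: [-3.7, 1.9, 6.7]
grip_width: 0.554
```

>>> jog_arm:
  translation:
    - [0,0,0.8]
    - [-0.5,-1.4,0.8]
    - [-1,-2.8,0.8]
    - [-1,-2.8,0.8]
  turn: [0,0,0,0]

```text
clock: 12.18
position: [0.6035, -0.0879, 0.0888]
ee_rot: [0.823, 0.568, 0.003, 0.0]
ft_force: [0.7, 3.8, 0.9]
grip_width: 0.556
```

>>> jog_arm:
  translation:
    - [-0.4,-1,0]
    - [-0.8,-2,0]
    - [-0.8,-2,0]
  turn: [0,0,0]

```text
clock: 12.43
position: [0.6033, -0.0882, 0.0888]
ee_rot: [0.823, 0.568, 0.004, -0.0]
ft_force: [1.4, 6.4, 0.3]
grip_width: 0.554
```

>>> jog_arm:
  translation:
    - [0,0,1]
    - [0,0,2.5]
    - [0,0,2.5]
  turn: [0,0,0]

```text
clock: 12.68
position: [0.6034, -0.0875, 0.0911]
ee_rot: [0.823, 0.569, 0.004, -0.0]
ft_force: [2.5, 4.9, -3.7]
grip_width: 0.559
```

>>> jog_arm:
  translation:
    - [-0.3,-0.7,-1.2]
    - [-0.5,-1.2,-2.3]
    - [-0.5,-1.2,-2.3]
  turn: [0,0,0]

```text
clock: 12.93
position: [0.6033, -0.088, 0.0888]
ee_rot: [0.822, 0.569, 0.005, -0.0]
ft_force: [2.7, 5.4, -1.4]
grip_width: 0.561
```

>>> jog_arm:
  translation:
    - [0,0,0]
    - [0,0,0]
    - [0,0,0]
    - [0,0,0]
  turn: [0,0,0,0]
  grip: 62

```text
clock: 13.27
position: [0.6031, -0.0888, 0.0889]
ee_rot: [0.823, 0.569, 0.004, -0.0]
ft_force: [-0.2, -0.6, -0.1]
grip_width: 0.724
```

>>> jog_arm:
  translation:
    - [0,0,10]
    - [0,0,30]
    - [0,0,60]
    - [0,0,95]
    - [0,0,130]
    - [0,0,130]
  turn: [0,0,0,0,0,0]

```text
clock: 13.77
position: [0.6058, -0.0903, 0.2269]
ee_rot: [0.823, 0.568, 0.008, 0.003]
ft_force: [1.8, -0.3, 0.5]
grip_width: 0.728
```

```bash
python3 look.py k 250 130 75 80 8 loop_bar grip_end
```

```text
[604.88891711 -89.90773969 223.58583779] [0.8228621 0.5681927] 13.8167 [-0.5 -0.9 -1.4] 0.7243700528336711
loop_bar [([286.7, 191.4], 0.57)]
grip_end [([276.7, 157.8], 0.66)]
```

View pics/k.png

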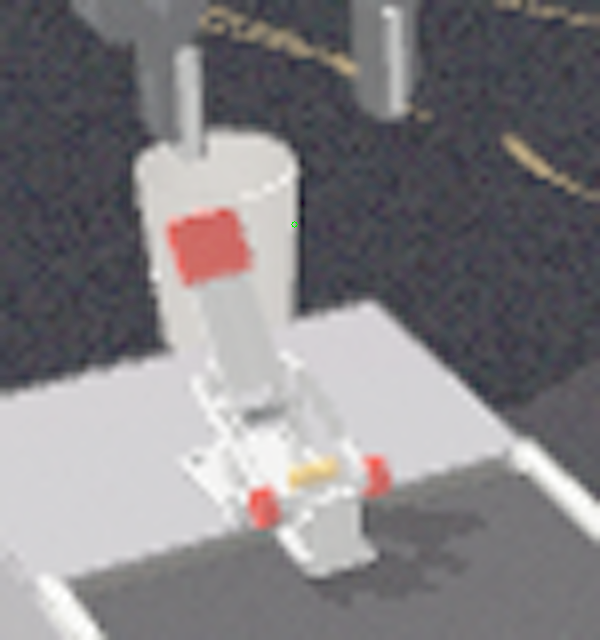

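>>> jog_arm:
  translation:
    - [-4,-10,0]
    - [-10,-20,0]
    - [-13.3,-28.3,-10]
    - [-13.3,-28.3,-25]
    - [-13.3,-28.3,-40]
    - [-13.3,-28.3,-45]
    - [-13.3,-28.3,-45]
    - [-13.3,-28.3,-45]
  turn: [0,0,0,0,0,0,0,0]
  grip: 0

```text
clock: 14.58
position: [0.5894, -0.118, 0.1742]
ee_rot: [0.823, 0.568, 0.004, -0.0]
ft_force: [0.8, -0.0, 0.7]
grip_width: 0.003
```

```bash
python3 look.py l 250 120 75 85 7 grip_end
python3 - <<'E'
from h import *
z=np.load("cal.npz");c=dict(mtx=z["mtx"],k1=float(z["k1"]),pose=z["pose"])
bx,by,a=597,-100,np.radians(-21)
W=lambda x,y,h:np.array([bx+np.cos(a)*x-np.sin(a)*y,by+np.sin(a)*x+np.cos(a)*y,h])/1e3
for q in(1.2,1.3,1.4,1.5):
  print(q,proj(c,W(0,-35-62*np.cos(q)+8*np.sin(q),128+62*np.sin(q)+8*np.cos(q))))
H,S,V=cv2.split(cv2.cvtColor(c and z["frame"],cv2.COLOR_RGB2HSV))
m=((H<8)|(H>172))&(S>110)&(V>80);m[:140]=0;m[205:]=0;m[:,:250]=0;m[:,320:]=0
n,l,st,ce=cv2.connectedComponentsWithStats(m.astype(np.uint8))
print([(st[i].tolist(),np.round(ce[i],1).tolist()) for i in range(1,n) if st[i][4]>3])
E
```

```text
[ 589.80503094 -117.89894164  174.78424895] [0.82286023 0.5682242 ] 14.6333 [-0.3  0.4  1. ] 0.0010678015576102593
grip_end [([277.2, 160.2], 0.43)]
1.2 [278.75273798 159.745066  ]
1.3 [279.6278934  160.24175515]
1.4 [280.5382001  160.95703961]
1.5 [281.474204   161.88625095]
[([271, 156, 10, 10, 69], [275.0, 160.4]), ([295, 187, 4, 5, 15], [296.6, 189.2]), ([281, 191, 4, 5, 16], [282.3, 192.9])]
```

View pics/l.png

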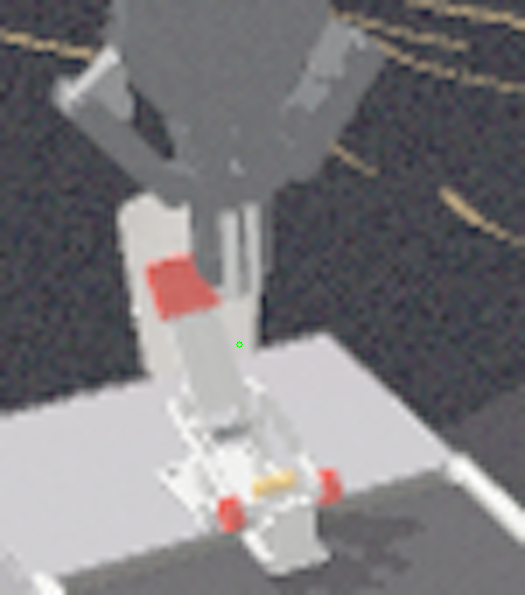

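>>> jog_arm:
  translation:
    - [0,-1,-6]
    - [-1,-6,-11]
    - [-4,-13,-11]
    - [-6.5,-21,-11]
    - [-6.5,-21,-11]
  turn: [0,0,0,0,0]

```text
clock: 15.1
position: [0.5826, -0.1417, 0.1643]
ee_rot: [0.824, 0.567, 0.005, 0.001]
ft_force: [-0.3, -0.7, 0.4]
grip_width: -0.005
```

>>> jog_arm:
  translation:
    - [-0.7,-1.9,0]
    - [-1.4,-3.7,0]
    - [-1.4,-3.7,0]
  turn: [0,0,0]

```text
clock: 15.35
position: [0.5811, -0.1461, 0.1645]
ee_rot: [0.824, 0.567, 0.005, 0.001]
ft_force: [-0.7, -0.0, -0.4]
grip_width: 0.002
```

>>> jog_arm:
  translation:
    - [-1,-2.5,0]
    - [-2,-5,0]
    - [-2,-5,0]
  turn: [0,0,0]

```text
clock: 15.6
position: [0.5788, -0.1517, 0.1646]
ee_rot: [0.824, 0.566, 0.005, 0.001]
ft_force: [-0.3, -0.3, -0.6]
grip_width: 0.002
```

>>> jog_arm:
  translation:
    - [-1,-2.5,0]
    - [-2,-5,0]
    - [-2,-5,0]
  turn: [0,0,0]

```text
clock: 15.85
position: [0.5766, -0.1573, 0.1647]
ee_rot: [0.824, 0.566, 0.005, 0.001]
ft_force: [0.5, -0.3, -0.4]
grip_width: 0.001
```

```bash
cat > red.py <<'E'
from h import *
c=manip.camera("scene");o=manip.get_obs()
bx,by,a=597,-100,np.radians(-21)
W=lambda x,y,h:np.array([bx+np.cos(a)*x-np.sin(a)*y,by+np.sin(a)*x+np.cos(a)*y,h])/1e3
d=o["position"]*1000-[bx,by,0];print("tcp bin",np.round([np.cos(a)*d[0]+np.sin(a)*d[1],-np.sin(a)*d[0]+np.cos(a)*d[1],d[2]],1),np.round(o["ft_force"],1),o["clock"])
for q in(1.2,1.,.8,.6,.4,.2,0): print(q,np.round(proj(c,W(0,-34-62*np.cos(q)+8*np.sin(q),128+62*np.sin(q)+8*np.cos(q))),1),end=" ")
print()
H,S,V=cv2.split(cv2.cvtColor(c["frame"],cv2.COLOR_RGB2HSV))
m=((H<8)|(H>172))&(S>110)&(V>80);m[:140]=0;m[215:]=0;m[:,:240]=0;m[:,320:]=0
n,l,st,ce=cv2.connectedComponentsWithStats(m.astype(np.uint8))
print([(st[i].tolist(),np.round(ce[i],1).tolist()) for i in range(1,n) if st[i][4]>3])
for k in("grip_end","loop_bar","lid"):print(k,[(np.round(r["at"],1).tolist(),round(r["confidence"],2)) for r in manip.pinpoint(c,k)[:2]])
cv2.imwrite("pics/last.png",c["frame"][:,:,::-1])
E
python3 red.py
```

```text
tcp bin [  1.5 -60.6 164.6] [ 0.1 -0.8  0.5] 15.9
1.2 [278.9 159.9] 1.0 [277.3 159.6] 0.8 [275.9 160.1] 0.6 [274.8 161.4] 0.4 [274.  163.5] 0.2 [273.6 166.3] 0 [273.5 169.5] 
[([270, 157, 11, 9, 58], [274.9, 161.2]), ([295, 187, 4, 5, 15], [296.6, 189.2]), ([281, 191, 4, 5, 16], [282.3, 192.9])]
grip_end [([279.1, 167.5], 0.71), ([275.1, 160.0], 0.67)]
loop_bar [([288.8, 193.1], 0.63)]
lid [([288.9, 197.1], 0.69)]
```

>>> jog_arm:
  translation:
    - [-0.7,-1.9,-2]
    - [-1.4,-3.7,-4]
    - [-2,-5,-6.5]
    - [-2,-5,-6.5]
  turn: [0,0,0,0]

```text
clock: 16.38
position: [0.5745, -0.162, 0.1575]
ee_rot: [0.824, 0.566, 0.004, 0.001]
ft_force: [-0.4, -0.2, -0.6]
grip_width: -0.004
```

```bash
python3 red.py
python3 - <<'E'
import cv2,numpy as np
# ascii-like finger tip detail: brightness block
f=cv2.imread("pics/last.png");print(f[150:178:2,264:292:2].mean(2).astype(int));print((f[150:178:2,264:292:2,2].astype(int)-f[150:178:2,264:292:2,1]))
E
```

```text
tcp bin [  1.2 -65.7 157.7] [ 0.4 -0.1  0.3] 16.4333
1.2 [278.9 159.9] 1.0 [277.3 159.6] 0.8 [275.9 160.1] 0.6 [274.8 161.4] 0.4 [274.  163.5] 0.2 [273.6 166.3] 0 [273.5 169.5] 
[([270, 158, 11, 8, 48], [274.1, 162.0]), ([295, 187, 4, 5, 15], [296.6, 189.2]), ([281, 190, 4, 6, 17], [282.3, 192.8])]
grip_end [([275.5, 160.6], 0.45)]
loop_bar [([287.1, 188.7], 0.53)]
lid [([292.9, 197.9], 0.85), ([281.8, 178.7], 0.7)]
[[ 20  35 154  60  50 111  93 136  59 166 165 164  20  22]
 [ 18  33 154  87  51  96 116 139  58 165 169 151  19  26]
 [ 19  24 160 111  54  95 116 138  57 184 162 149  21  22]
 [ 22  18 158 118  56  75 136 137  56 164 160 149  19  13]
 [ 21  17 123 150  56  60 138 116 117 164 161 146  24  21]
 [ 19  17  91 106  83 131 134 110 163 163 160 118  20  23]
 [ 21  25  40 146  82  78  79  80 125 163 159 117  21  20]
 [ 21  23  51 160  94  80  84  92 118 164 160 113  27  26]
 [ 23  27  25 160 127 144 141 143 144 165 159  87  19  25]
 [ 16  20  20 155 165 170 142 144 139 164 157  84  17  35]
 [ 16  17  22  96 165 174 144 142 142 151 161 133 168 167]
 [ 15  23  20  65 164 166 146 1
[... 273 characters left out ...]
2   4   0   1   0  -2  -1   1   5   5   4  -1   2]
 [ -2  -1   4   1  -2   0  -2  -3   0   6   4   4   1  -2]
 [ -2  -2   3 110  11   0   0  -3   2   4   4   4   0   1]
 [  2   1   3 151 117   8   2  11   9   4   4   5   4   0]
 [ -2  -4   0  43 121 123 121 118  61   2   6   4   1  -2]
 [  6  -2  -1   7 152 118 110  92  43   4   3   2   2  -1]
 [  4  -2   2   4  52   1   1   1   1   2   6   2  -2   1]
 [  2  -1   0   3   5   0   0   1   1   4   5   2  -2   0]
 [  1   2   1   0   5   2  -2   0  -1   4   5   5   5   6]
 [  1  -1  -1   0   4   4  -1   0   0   0   6   5   5   4]
 [  1   1   2   5   6   5   0   1   0   0   6   5   5   6]
 [  7   6   6   7   6   5   2   0   1   0  -2   1   3   5]]
```

>>> jog_arm:
  translation:
    - [-0.4,-1,-3]
    - [-0.7,-1.9,-6]
    - [-0.7,-1.9,-6]
  turn: [0,0,0]

```text
clock: 16.83
position: [0.5738, -0.1636, 0.1513]
ee_rot: [0.824, 0.566, 0.004, 0.001]
ft_force: [0.4, -1.0, 0.1]
grip_width: -0.003
```

```bash
python3 red.py
```

```text
tcp bin [  1.1 -67.6 151.6] [0.4 0.  0.4] 16.8833
1.2 [278.9 159.9] 1.0 [277.3 159.6] 0.8 [275.9 160.1] 0.6 [274.8 161.4] 0.4 [274.  163.5] 0.2 [273.6 166.3] 0 [273.5 169.5] 
[([269, 159, 11, 8, 42], [273.4, 162.8]), ([295, 187, 4, 5, 15], [296.4, 189.1]), ([281, 190, 4, 6, 17], [282.3, 192.8])]
grip_end [([406.1, 332.3], 0.66), ([273.3, 161.0], 0.64)]
loop_bar []
lid [([287.7, 198.7], 0.95)]
```

>>> jog_arm:
  translation:
    - [-0.5,-1.2,-3]
    - [-1,-2.5,-6]
    - [-1,-2.5,-6]
  turn: [0,0,0]

```text
clock: 17.28
position: [0.5727, -0.1662, 0.1453]
ee_rot: [0.824, 0.566, 0.004, 0.001]
ft_force: [0.4, 0.3, -0.3]
grip_width: -0.002
```

>>> jog_arm:
  translation:
    - [-0.5,-1.2,-3]
    - [-1,-2.5,-6]
    - [-1,-2.5,-6]
  turn: [0,0,0]

```text
clock: 17.53
position: [0.5711, -0.169, 0.1385]
ee_rot: [0.824, 0.566, 0.004, 0.0]
ft_force: [0.5, -0.4, 0.6]
grip_width: -0.0
```

```bash
python3 red.py
```

```text
tcp bin [  0.6 -73.5 138.7] [-0.3  0.   0.4] 17.5833
1.2 [278.9 159.9] 1.0 [277.3 159.6] 0.8 [275.9 160.1] 0.6 [274.8 161.4] 0.4 [274.  163.5] 0.2 [273.6 166.3] 0 [273.5 169.5] 
[([268, 161, 12, 8, 35], [272.0, 165.0]), ([295, 187, 4, 5, 13], [296.4, 189.1]), ([281, 190, 4, 6, 15], [282.1, 192.5])]
grip_end [([280.5, 178.1], 0.71), ([272.5, 162.5], 0.42)]
loop_bar [([286.0, 190.6], 0.6)]
lid [([289.4, 198.2], 0.69)]
```

>>> jog_arm:
  translation:
    - [-0.3,-0.8,-3]
    - [-0.7,-1.8,-6]
    - [-0.7,-1.8,-6]
  turn: [0,0,0]

```text
clock: 17.98
position: [0.5705, -0.1706, 0.1325]
ee_rot: [0.824, 0.566, 0.004, 0.0]
ft_force: [0.9, -0.7, -0.1]
grip_width: 0.001
```

>>> jog_arm:
  translation:
    - [-0.3,-0.8,-3]
    - [-0.7,-1.8,-6]
    - [-0.7,-1.8,-6]
  turn: [0,0,0]

```text
clock: 18.23
position: [0.5693, -0.1725, 0.1258]
ee_rot: [0.824, 0.566, 0.003, 0.0]
ft_force: [-0.7, -0.5, -0.1]
grip_width: -0.001
```

```bash
python3 red.py
```

```text
tcp bin [  0.3 -77.5 126.1] [ 0.  -0.2 -0.1] 18.2833
1.2 [278.9 159.9] 1.0 [277.3 159.6] 0.8 [275.9 160.1] 0.6 [274.8 161.4] 0.4 [274.  163.5] 0.2 [273.6 166.3] 0 [273.5 169.5] 
[([268, 165, 6, 7, 27], [270.3, 167.9]), ([295, 187, 4, 5, 12], [296.7, 188.8]), ([281, 191, 4, 4, 13], [282.2, 192.5])]
grip_end [([273.1, 167.6], 0.68)]
loop_bar [([288.3, 189.8], 0.62)]
lid [([289.5, 197.8], 0.75), ([289.9, 188.8], 0.45)]
```

>>> jog_arm:
  translation:
    - [0,-0.5,-2]
    - [0,-0.5,-4]
    - [0,-0.5,-4]
  turn: [0,0,0]

```text
clock: 18.68
position: [0.5696, -0.1728, 0.1221]
ee_rot: [0.824, 0.566, 0.004, 0.0]
ft_force: [-0.9, 0.1, 1.2]
grip_width: -0.002
```

>>> jog_arm:
  translation:
    - [0,0,-1.5]
    - [0,0,-3]
    - [0,0,-3]
  turn: [0,0,0]

```text
clock: 18.93
position: [0.5695, -0.1727, 0.1188]
ee_rot: [0.824, 0.566, 0.004, 0.0]
ft_force: [-0.3, 0.7, -0.4]
grip_width: 0.002
```

```bash
python3 red.py
```

```text
tcp bin [  0.4 -77.7 118.9] [-0.4 -0.5  0.6] 18.9833
1.2 [278.9 159.9] 1.0 [277.3 159.6] 0.8 [275.9 160.1] 0.6 [274.8 161.4] 0.4 [274.  163.5] 0.2 [273.6 166.3] 0 [273.5 169.5] 
[([268, 169, 7, 6, 25], [270.6, 170.9]), ([295, 187, 4, 5, 13], [296.6, 188.9]), ([281, 190, 4, 6, 15], [282.1, 192.5])]
grip_end [([273.7, 170.7], 0.49)]
loop_bar [([288.0, 189.6], 0.45)]
lid [([289.2, 195.2], 0.84)]
```

>>> jog_arm:
  translation:
    - [0,0,-1]
    - [0,0,-2]
    - [0,0,-2]
  turn: [0,0,0]

```text
clock: 19.38
position: [0.5696, -0.1727, 0.117]
ee_rot: [0.824, 0.566, 0.004, 0.0]
ft_force: [0.9, 0.4, -0.2]
grip_width: 0.003
```

>>> jog_arm:
  translation:
    - [0,0,-1]
    - [0,0,-2]
    - [0,0,-2]
  turn: [0,0,0]

```text
clock: 19.63
position: [0.5695, -0.1727, 0.1147]
ee_rot: [0.824, 0.566, 0.004, 0.0]
ft_force: [0.5, -0.1, 0.1]
grip_width: 0.003
```

>>> jog_arm:
  translation:
    - [0,0,-1]
    - [0,0,-2]
    - [0,0,-2]
  turn: [0,0,0]

```text
clock: 19.88
position: [0.5699, -0.1729, 0.1135]
ee_rot: [0.824, 0.566, 0.004, 0.0]
ft_force: [-2.3, 0.4, 7.2]
grip_width: -0.001
```

```bash
python3 red.py
python3 - <<'E'
import cv2,numpy as np
f=cv2.imread("pics/last.png").astype(int)[158:186,262:300]
r=f[:,:,2]-f[:,:,1];m=f.mean(2)
for i in range(28): print(158+i,"".join("R" if r[i,j]>50 else "y" if f[i,j,2]-f[i,j,0]>50 else " .:-=+*#%@"[min(9,int(m[i,j]/22))] for j in range(38)))
E
```

```text
tcp bin [  0.8 -77.8 113.5] [-2.3  1.1  7.9] 19.9333
1.2 [278.9 159.9] 1.0 [277.3 159.6] 0.8 [275.9 160.1] 0.6 [274.8 161.4] 0.4 [274.  163.5] 0.2 [273.6 166.3] 0 [273.5 169.5] 
[([268, 169, 5, 6, 18], [270.1, 171.2]), ([295, 187, 4, 5, 13], [296.6, 188.9]), ([281, 190, 4, 6, 16], [282.2, 192.6])]
grip_end [([272.5, 171.0], 0.54), ([289.3, 190.5], 0.54)]
loop_bar [([277.6, 167.8], 0.67), ([290.7, 187.9], 0.53)]
lid [([287.2, 190.8], 0.3), ([279.0, 181.7], 0.19)]
158 .::::::::::::::::::=+##**  .      .   
159 ..::::::::::::::::=####*+     . .. .  
160 ...:::::::::::::::*####*+.    . . .  .
161   . .:--:::::--+=:=####*+   .. .  .   
162    .. .+:::-++:*+:=####*+  . ..       
163    .  .*::::+*:*+:=####*+    .  ..  . 
164     . :%::::*+:++:=###**+.           .
165       .-::::+*-++:=####*-   .        .
166  .    .-::::+*-++:-###**- .           
167  ..   ..::::++-=+:-###**-   .  ..::. .
168    .   .-:::++==+:-###**- ...::==##=. 
169 . . ...RR-::+*==+-*###**=::==#######=.
170      .RRRR::=+==*+####*#+############=
171  .   .RRRRR:+*=-**#%##################
172 .    .:RRRRR*++-+*####################
173  .     :RR*+%++*++*###################
174    ...:-RR@@@**+++**##################
175 ..:===###**@@@++*++**#################
176 ==##########@@****++**################
177 #############@@@@*****##*#############
178 ##############@@@@@***#***############
179 ###############@#****+++*+*###########
180 ############@@%@@*+**+==*+**##########
181 ###########%@#*@@@*=---=*****#########
182 ############@@**#%=----+*****#########
183 #############@@+**=-===++*=***########
184 ##############@@%*+=++*=+*==***#######
185 ##############%@%*******+*==#***######
```

>>> jog_arm:
  translation:
    - [0,0,-1]
    - [0,0,-1.5]
    - [0,0,-1.5]
  turn: [0,0,0]

```text
clock: 20.33
position: [0.5702, -0.173, 0.1132]
ee_rot: [0.824, 0.566, 0.004, 0.0]
ft_force: [-3.8, 2.0, 12.0]
grip_width: 0.001
```

>>> jog_arm:
  translation:
    - [0,0,15]
    - [0,0,45]
    - [0,30,85]
    - [-20,100,120]
    - [-50,200,150]
    - [-80,300,150]
    - [-80,300,150]
    - [-80,300,150]
    - [-80,300,150]
    - [-80,300,150]
    - [-80,300,150]
  turn: [0,0,0,0,0,0,0,0,0,0,0]

```text
clock: 21.25
position: [0.488, 0.135, 0.2642]
ee_rot: [0.821, 0.57, 0.006, -0.001]
ft_force: [0.2, 0.5, 0.6]
grip_width: -0.001
```

```bash
cat > fin.py <<'E'
from h import *
bx,by,a=597,-100,np.radians(-21)
C=shots("z");R=pts(C,["grip_end","loop_bar","keeper_nominal","lid","lever_axis","cup","jar","tamper"])
for k,p in R.items():
    if p is None: continue
    d=p*1000-[bx,by,100];print(k,"bin",np.round([np.cos(a)*d[0]+np.sin(a)*d[1],-np.sin(a)*d[0]+np.cos(a)*d[1],d[2]],1))
for n,c in C.items():
    H,S,V=cv2.split(cv2.cvtColor(c["frame"],cv2.COLOR_RGB2HSV));b=np.zeros(H.shape,bool)
    if n=="top": b[165:215,325:405]=1
    else: b[140:205,240:315]=1
    for nm,m in(("r",((H<8)|(H>172))&(S>110)&(V>80)),("y",(H>10)&(H<35)&(S>80)&(V>100))):
        k,l,st,ce=cv2.connectedComponentsWithStats((m&b).astype(np.uint8));print(n,nm,[(st[i].tolist(),np.round(ce[i],1).tolist()) for i in range(1,k) if st[i][4]>5])
W=lambda x,y,h:np.array([bx+np.cos(a)*x-np.sin(a)*y,by+np.sin(a)*x+np.cos(a)*y,h])/1e3
for q in(.4,.2,.1,0): print(q,[np.round(proj(c,W(0,-34-62*np.cos(q)+8*np.sin(q),128+62*np.sin(q)+8*np.cos(q))),1) for c in C.values()])
f=C["scene"]["frame"].astype(int)[158:192,262:302];r=f[:,:,0]-f[:,:,1];m=f.mean(2)
for i in range(34): print(158+i,"".join("R" if r[i,j]>50 else "y" if f[i,j,0]-f[i,j,2]>50 else " .:-=+*#%@"[min(9,int(m[i,j]/22))] for j in range(40)))
print(manip.get_obs()["clock"])
E
python3 fin.py
```

```text
grip_end (array([ 572.3, -183.6,  147. ]), np.float64(1.8)) [('scene', [272.9, 168.2], 0.62), ('top', [390.9, 194.7], 0.67)]
loop_bar (array([ 384.7, -347.5,  -77.4]), np.float64(22.9)) [('scene', [287.8, 190.3], 0.45), ('top', [440.2, 270.8], 0.71)]
keeper_nominal (array([604.5, -80.8, 118. ]), np.float64(0.7)) [('scene', [291.0, 193.1], 0.92), ('top', [348.2, 183.6], 0.68)]
lid (array([599.3, -90.8,  96.6]), np.float64(3.9)) [('scene', [288.4, 197.3], 0.76), ('top', [350.0, 188.6], 0.87)]
lever_axis (array([ 589.9, -130. ,  142.4]), np.float64(7.4)) [('scene', [278.6, 177.1], 0.92), ('top', [366.2, 189.9], 0.59)]
cup (array([ 392.6, -346.4,   15.4]), np.float64(0.3)) [('scene', [279.1, 168.3], 0.8), ('top', [441.9, 271.6], 0.93)]
jar (array([ 600.6,   91.1, -201.6]), np.float64(206.7)) [('scene', [403.6, 335.9], 0.67), ('top', [350.2, 193.1], 0.25)]
tamper (array([369.5, 318.8,  -6.3]), np.float64(1.7)) [('scene', [455.3, 245.4], 0.93), ('top', [195.9, 274.6], 0.72)]
grip_end bin [  6.9 -86.8  47. ]
loop_bar bin [-109.5 -307.1 -177.4]
keeper_nominal bin [ 0.1 20.7 18. ]
lid bin [-1
[... 1578 characters left out ...]
*####*####*##*##*#*
177 #######*##*##@@@@@@@@@#@#######**#######
178 ############*#@@@@@%+*@@@#*#####*#*#####
179 ##########*####@#+++++%%@%*#*#*####*##*#
180 ####*#######%%#@@*+**+**##@*######*###*#
181 ####*#######@**%%@+----=+**@**##*###*###
182 **##**######@@*+#%=----++***@#####*####*
183 #**###*##*##*@@++*=-===+++=*@%#*####*#*#
184 #*##########**@%#*+=+++=++==#@@##**##*##
185 ##*###*########@#**+++++++===#@%#*#*####
186 #**#########%%@@@#%**+++++*==#%@#RRR*###
187 #######*###%+#@%%@%@@++++*yyyy*%@RRR*###
188 *#**##*#*##@%@@@#@@#@+++yyyyyy=%@RRRR###
189 ####*###*#**@@@@#+@@%++*yyyy++**++RRR***
190 ###*########*@@@%#*RRR+*y+++***%+RRRR==-
191 ########**##**@@@%#RRRy#****@#@#+=-:-:::
22.15
```

Run:
```python
from h import *
bx,by,a=597,-100,np.radians(-21)
def bf(p): d=p*1000-[bx,by,100];return np.round([np.cos(a)*d[0]+np.sin(a)*d[1],-np.sin(a)*d[0]+np.cos(a)*d[1],d[2]],1)
C={n:manip.camera(n) for n in("scene","top")}
for k,s,t in(("red",(272.7,170.3),(390.3,199.6)),("bar",(289.35,190.6),(349.75,184.05))): p,e=tri([ray(C["scene"],s),ray(C["top"],t)]);print(k,bf(p),e)
a0=cv2.imread("pics/a_top.png");z=C["top"]["frame"][:,:,::-1]
for n,t in(("a",a0),("z",z)):
    o,v=ray(C["top"],(350.86,184.39) if n=="a" else (351.7,184.9));print("brass",bf(o+v*(.13-o[2])/v[2]))
# bystanders: image change around them
for n in C:
    A=cv2.imread(f"pics/a_{n}.png").astype(int);Z=C[n]["frame"][:,:,::-1].astype(int)
    for nm,p in (dict(cup=(441,265),jar=(190,148),tamper=(197,272)) if n=="top" else dict(jar=(410,315),tamper=(455,237))).items():
        s=np.s_[p[1]-18:p[1]+18,p[0]-18:p[0]+18];print(n,nm,(np.abs(A[s]-Z[s]).mean(2)>40).sum())
print(manip.get_obs()["ft_force"])
```

```text
red [  1.5 -92.9  34.7] 0.0023101559637330425
bar [ 0.8 15.8 23.3] 0.0009080536241861999
brass [-1.3 13.3 30. ]
brass [-1.7 10.9 30. ]
scene jar 0
scene tamper 0
top cup 0
top jar 95
top tamper 0
[ 0.01153379 -0.28657101 -0.45808585]
```

```bash
python3 -c "
from workcell import manip
print(manip.hand_in(), manip.get_obs()['clock'])"
```

```text
the job is handed in; nothing more can be done
the job is handed in; nothing more can be done
```

The bin lid is latched: the loop is hooked in the keeper, the lever lies flat, and the arm is clear of everything. I handed the job in at about 22 s of the 64 s limit.

**What I did**
- I gripped the loop by its knobs, swung it over, and lowered it in steps of 2–4 mm. At the slot I felt a light push from the rib (about 3 N), then the floor (about 7 N).
- I drew the bar toward -y and felt the hook hold it (about 6 N). A short lift made the bar slide along the leaning hook face, which confirmed it was under the lip.
- I let go, closed the fingers and swept the lever over and down. It came to rest on a hard stop; I stopped pressing at 12 N.

**Last checks**
- **Lever:** the red end measured about 35 mm above the bin top from both cameras (36 mm is closed), so it is flat.
- **Bar:** it sits at the keeper seat, about 23 mm above the lid.
- **Lid:** the brass hook moved about 2.4 mm toward -y. That is a small pull, but within the 2–12 mm given, and it fits a keeper screwed on toward -y.
- **Bystanders:** the cup (top view) and tamper (both views) showed no change. The jar showed none in the scene view.

**What disagreed or was weak**
- **Snap not felt:** the force while closing stayed within sensor noise. I judge the closing from the hard stop and the pictures.
- **Fingertip height:** in the pictures the fingertips stood about 17 mm higher than the reported TCP. I worked from contact forces and pictures instead.
- **Network points:** one final estimate put the red end at 47 mm, and the final points for the bar and jar were wrong. I used colour blobs for the lever and bar.
- **Jar in the top view:** that patch did change, probably because of the arm or its shadow. I did not confirm this.

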